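Square a sample plate into the corner of the alignment board

TASK

Slide the oblong steel plate with the two small holes across the black alignment board, without lifting it, into the corner where the two metal stops meet, so that its long edge lies along the far stop and its short edge against the left stop and it can be gripped there exactly. Leave the square plate with the one large hole where it lies, and let go of everything at the end.

Things in the scene. Friction and masses are not known exactly. Their poses are not given: they have to be found in the camera images.
- oblong_center (a point): centre (half-way up) of the loose oblong steel plate to slide: 44 mm along its x, 64 mm along y, 10 mm thick, 0.1 to 0.2 kg, two 6 mm dark holes 24 mm either side of the centre along y. It lies flat on the board's base, within 15 degrees of the board's axes. Seated in the corner its centre is at x -22, y -32, z +5 mm in the axes of point corner.
- square_center (a point): centre (half-way up) of the other loose steel plate, 44 x 44 x 10 mm, one 18 mm dark hole in its middle, also flat on the board; it must stay there. The two plates lie side by side along the board's y, their centres 120 to 147 mm short of the far stop; either may be the left one.
- corner (a point): inner corner of the fixed black board, on its base (10 mm above the desk), where the inner faces of the aluminium stops meet. x points away from the robot to the far stop, y left to the left stop; the board is turned up to 17 degrees. Stops: 14 mm wide, 12 mm above the base, at x > 0 (235 mm long, along -y) and y > 0 (150 mm, along -x). The base ends at x = -200, y = -235 mm.
There are look-alikes about, which are no part of the job. Leave any blue look-alike of the part that bears oblong_center alone.

How it is judged:
By the outcome, as a careful person would: the job done as asked, in the order asked, and still so for the second after the job is handed in, with the robot touching nothing.
It also fails if it takes over 42 s, if anything falls off the work surface, if the arm or the gripper's body presses on something with over 40 N, if the wrist force passes 120 N, or if a joint passes its speed limit or range.

ROBOT

A 6-joint arm with a two-finger parallel gripper is mounted at the origin on a cart in front of the work surface, level with it; the furniture and walls round the work are solid. World frame = base frame: x ahead of the robot, y to its left, z up, the work surface at z = 0. Lengths are in m, angles in rad, forces in N, time in s.
With the tool pointing down it reaches from about 0.35 to 0.775 m from the base axis. Payload 5.5 kg.
Tool frame: the origin (TCP) lies at the very end of the fingers, on their centre line; the grasp point (between the pads) lies 19 mm behind it; z points along the fingers, y is the direction in which the jaws open and shut (so a half turn about z gives the same grasp; the last joint's range is limited). The gripper opens to 85 mm and grips with 20 to 120 N. Pads are 22 mm wide; open, the fingers measure 114 mm over their backs; the gripper's body (76 mm by 85 mm) begins 54 mm behind the grasp point. The pads swing forward as they close: fully open they stand 13 mm farther back than shut.
Start: joints at [1.131, 0.313, 0.046, 1.304, 0, 1.431], TCP at [0.17, 0.549, 0.204] pointing down, gripper open.
Joint ranges: [-2.76, 2.76], [-0.86, 1.69], [-1.03, 1.26], [-2.2, 2.34], [-1.47, 1.5], [-3.14, 3.14]. Speed limits (rad/s): [2.57, 2.57, 3.14, 3.14, 3.14, 3.14].

INTERFACE

Orientations are given as a unit quaternion [w, x, y, z].
In Python, from workcell import manip gives the robot as it stands.
- The arm moves only by the tool send_rows, never from a script. Its argument "series" is one flat list of numbers, 7 for each row, row after row: the shift along the world's x, y, z as a fraction of full scale, then the turn, a rotation vector about the world's x, y, z as a fraction of full scale, then the gripper's target within -1 to 1 (fully open at 1, half-way at 0, shut at -1). In form: [tx, ty, tz, rx, ry, rz, fingers, tx, ty, tz, rx, ry, rz, fingers, ...]. A call has 1 to 20 rows; each row is the pose to reach, as a shift and turn from the pose commanded when the call began; what a row does not reach only later rows make up. Full scale, the value 1, is 0.25 m for a shift and 1.5 rad for a turn. A row lasts 1/10 s, in which the tool goes at most 50 mm and 8.59 degrees, less where a joint would pass 70% of its speed; a pose out of reach is approached as far as the arm can. A call with a number of a shift or a turn outside -1 to 1 is refused whole. A call with a gripper value outside its range is refused whole. The fingers move at their own pace and stop on an object; "squeeze" is the grip in N (left out, the last holds). Time passes only in rows, so rows that repeat a pose let the fingers close. It gives the time, the measured TCP pose, the force and the opening at its end, in the units of the state.
- manip.get_state(): the state, without advancing time (a new reading comes with each control period).
- manip.get_image(name): name is "side" or "top" or "wrist"; returns the picture (384x512x3 uint8, red, green, blue); there is no depth.
- manip.camera_model(name): a dict with "K" (3x3 intrinsics, pixels), "origin" and "rotation" of the camera in the world; the wrist camera has in their place "mount" (4x4, takes a point from camera to tool coordinates, whose origin is the TCP and whose axes are the flange's). Camera axes: x right, y up, looking along -z (the intrinsics and any distortion apply to the point x, -y, -z); pixel columns grow to the right and rows downward; lengths in m; the calibration is good to about 2 mm. A picture is of the moment at which its call begins: read the wrist's pose just before it. camera_model takes no time and is no camera call.
- manip.job_done(): hands the job in, once; it reports no verdict.
The state is a dict: "t": time; "joints": joint angles; "qvel": joint speeds; "effort": joint torques, N m; "tool_pos": TCP position; "tool_rot": TCP orientation; "contact_force": force on the tool from outside, world axes, zero at the start; "moment": the same for the moment, N m; "opening": opening from 0.0 (shut) to 1.0 (fully open).
Only numpy, scipy, OpenCV 4.12 (cv2) and the standard library are available. Lean on these libraries where they do the work, as an engineer would, in place of code of your own. Each camera call takes 0.05 s, during which the arm holds its last target. There are 200 camera calls.

## Working session

There is one attempt and no reset: what is moved stays moved. The work goes in short steps, Python scripts to look and compute and a tool call to move; the robot and the scene stay as the last step left them, time stands still between calls to the robot, and variables do not carry over. Pictures are saved under pics/ and viewed, about 8 in all and at most 12, crops included, and the job is handed in when it is done.

Besides the shell and the picture viewer there is one more tool, called after "Request:" in YAML: its name, and indented under it one key for each argument. send_rows: Moves the arm, as the interface text tells. Its arguments: {"type":"object","properties":{"series":{"type":"array"},"squeeze":{"type":"number"}},"required":["series"]}

```bash
mkdir -p pics; cat > h.py <<'E'
import numpy as np, cv2
from workcell import manip
def cam(name):
    m=manip.camera_model(name); return m
def rays(name,px,z,st=None):
    m=manip.camera_model(name); K=np.array(m["K"])
    px=np.atleast_2d(px).astype(float)
    d=m.get("distortion",m.get("dist"))
    p=cv2.undistortPoints(px.reshape(-1,1,2),K,None if d is None else np.array(d,float)).reshape(-1,2)
    r=np.c_[p[:,0],-p[:,1],-np.ones(len(p))]
    if name=="wrist":
        from scipy.spatial.transform import Rotation as R
        st=st or manip.get_state(); q=st["tool_rot"]
        Rt=R.from_quat([q[1],q[2],q[3],q[0]]).as_matrix(); M=np.array(m["mount"])
        Rc=Rt@M[:3,:3]; o=Rt@M[:3,3]+np.array(st["tool_pos"])
    else: Rc=np.array(m["rotation"]); o=np.array(m["origin"])
    w=r@Rc.T
    return o+w*((z-o[2])/w[:,2])[:,None]
E
python3 - <<'E'
from h import *
for n in ("top","side","wrist"):
    m=manip.camera_model(n); print(n,{k:np.round(v,3).tolist() if not isinstance(v,str) else v for k,v in m.items()})
    im=manip.get_image(n); cv2.imwrite(f"pics/{n}0.png",im[...,::-1])
print(manip.get_state())
E
```

```text
top {'K': [[358.747, 0.0, 256.437], [0.0, 358.747, 191.345], [0.0, 0.0, 1.0]], 'origin': [0.408, 0.196, 0.892], 'rotation': [0.71, 0.038, -0.066, -0.7]}
side {'K': [[439.4, 0.0, 256.262], [0.0, 439.4, 192.803], [0.0, 0.0, 1.0]], 'origin': [-0.147, 0.24, 0.54], 'rotation': [-0.585, -0.312, 0.336, 0.669]}
wrist {'K': [[338.402, 0.0, 250.817], [0.0, 338.402, 195.355], [0.0, 0.0, 1.0]], 'mount': [[-0.0, 0.946, 0.323, 0.083], [1.0, 0.0, -0.0, 0.001], [-0.0, 0.323, -0.946, -0.169], [0.0, 0.0, 0.0, 1.0]]}
{'t': 0.15, 'joints': array([ 1.13140177e+00,  3.13849741e-01,  4.52331977e-02,  1.30361117e+00,
       -8.60463513e-06,  1.43123180e+00]), 'qvel': array([-0.00155939, -0.00190875,  0.00253212, -0.00046332,  0.00144333,
        0.00064005]), 'effort': array([ 2.61666821e-03, -4.81066024e+01,  2.98813891e+01,  1.39334821e-02,
       -5.71487067e-05, -1.30021348e-05]), 'tool_pos': array([0.16963879, 0.54895742, 0.20369856]), 'tool_rot': array([-2.00173107e-04,  1.49354062e-01,  9.88783521e-01, -6.87140852e-04]), 'contact_force': array([ 0.48426774,  0.46610615, -0.37395497]), 'moment': array([-0.02588713, -0.05225714,  0.07741539]), 'opening': 1.0008200444989328}
```

View pics/top0.png

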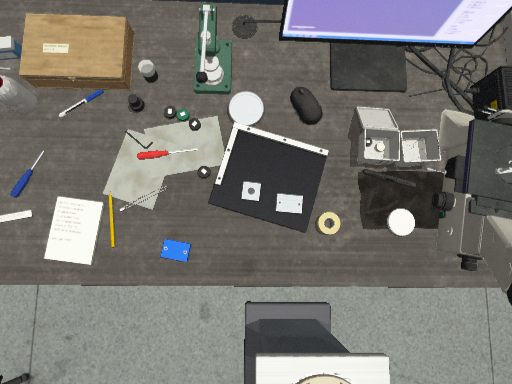

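The top view shows the black board with its corner at about (235,128). The square plate with a large hole is at (251,191), and the oblong with two holes is at (289,203). A blue look-alike lies off the board at (176,250). The rotation is a quaternion, so I'll fix that and measure next.

```bash
python3 - <<'E'
s=open('h.py').read()
s=s.replace('Rc=np.array(m["rotation"]); o','q=m["rotation"]; from scipy.spatial.transform import Rotation as R; Rc=R.from_quat([q[1],q[2],q[3],q[0]]).as_matrix(); o')
open('h.py','w').write(s)
E
python3 - <<'E'
from h import *
print(manip.camera_model("top").keys())
im=cv2.imread("pics/top0.png"); c=im[110:240,195:345]
sd=cv2.imread("pics/side0.png")
cv2.imwrite("pics/c1.png",np.vstack([cv2.resize(c,(600,520),interpolation=cv2.INTER_CUBIC)]))
for p,z in [((235,128),.022),((328,152),.022),((218,183),.022),((251,191),.02),((289,203),.02),((306,230),.01),((209,203),.01)]:
    print(p,rays("top",p,z).round(4))
E
```

```text
dict_keys(['K', 'origin', 'rotation'])
(235, 128) [[0.6979 0.2186 0.022 ]]
(328, 152) [[ 0.6412 -0.0161  0.022 ]]
(218, 183) [[0.5569 0.2573 0.022 ]]
(251, 191) [[0.5388 0.1761 0.02  ]]
(289, 203) [[0.5107 0.0823 0.02  ]]
(306, 230) [[0.4457 0.0391 0.01  ]]
(209, 203) [[0.5086 0.2788 0.01  ]]
```

View pics/c1.png

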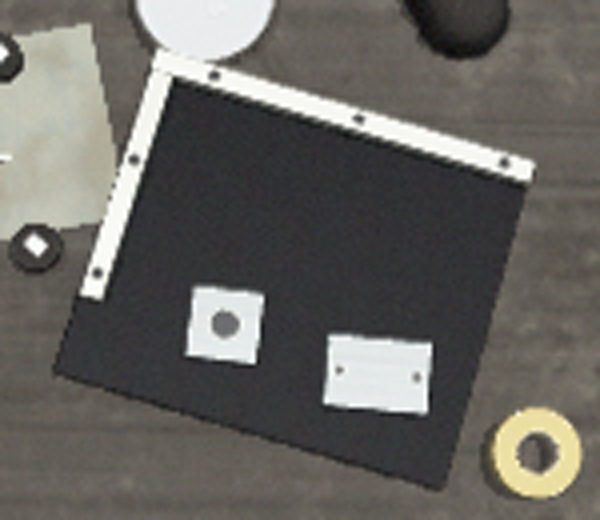

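View pics/side0.png

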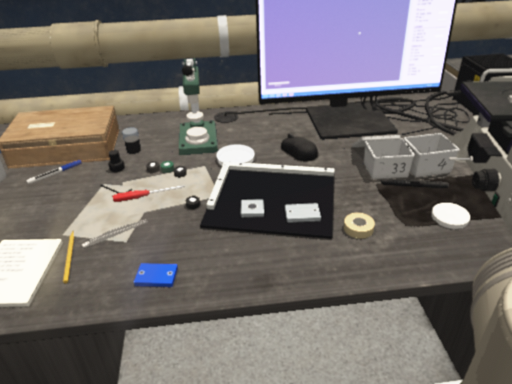

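The enlarged crop confirms the choice. The square with one large hole is at (225,323) in the crop and stays put. The oblong with two small holes is at (378,375) in the crop and is the one to move. The only blue look-alike is off the board. Next I'll measure exact edges.

```bash
cat > meas.py <<'E'
from h import *
def board(im,name="top",roi=(195,110,345,240),thr=150):
    x0,y0,x1,y1=roi; g=cv2.cvtColor(im,cv2.COLOR_BGR2GRAY)[y0:y1,x0:x1]
    k=8; G=cv2.resize(g,None,fx=k,fy=k,interpolation=cv2.INTER_CUBIC)
    m=(G>thr).astype(np.uint8)
    out=[]
    for c in cv2.findContours(m,cv2.RETR_EXTERNAL,cv2.CHAIN_APPROX_NONE)[0]:
        a=cv2.contourArea(c)/k/k
        if a<100: continue
        p=(c.reshape(-1,2)+.5)/k-.5+[x0,y0]; out.append((a,p))
    return out
def rect(p,name,z):
    w=rays(name,p,z)[:,:2]
    (c,s,ang)=cv2.minAreaRect((w*1000).astype(np.float32)); return np.array(c)/1000,s,ang
E
python3 - <<'E'
from meas import *
im=cv2.imread("pics/top0.png")
for a,p in board(im):
    print(round(a),p.mean(0).round(1),rect(p,"top",.02))
    if a>600 and p[:,0].min()>196:pass
g=cv2.cvtColor(im,cv2.COLOR_BGR2GRAY).astype(float)
# inner stop edges: scan columns/rows for bright->dark crossing at base height
def cross(line):
    i=np.where((line[:-1]>130)&(line[1:]<=130))[0][0]; return i+(line[i]-130)/(line[i]-line[i+1])
F=[];L=[]
for c in range(250,322,4):
    r0=int(128+(c-235)*.26); F.append((c,r0+cross(g[r0:r0+14,c])))
for r in range(138,176,3):
    c0=int(233-(r-128)*.31); L.append((c0+cross(g[r,c0:c0+14]),r))
for z in(.022,):
    f=rays("top",F,z)[:,:2]; l=rays("top",L,z)[:,:2]
    def fit(q):
        m=q.mean(0);u,s,v=np.linalg.svd(q-m);return m,v[0],np.abs((q-m)@v[1]).max()
    mf,vf,ef=fit(f);ml,vl,el=fit(l)
    t=np.linalg.solve(np.c_[vf,-vl],ml-mf); print("corner",mf+t[0]*vf,"far dir",vf,"left dir",vl,ef,el, "yawF",np.degrees(np.arctan(-vf[0]/vf[1])),"yawL",np.degrees(np.arctan(vl[1]/vl[0])))
E
```

```text
389 [329.  222.7] (array([ 0.46382687, -0.01582579]), (54.49563980102539, 54.94654846191406), 45.0660285949707)
446 [289. 203.] (array([0.51078094, 0.08236627]), (64.53659057617188, 44.577735900878906), 85.4767837524414)
302 [250.8 190.8] (array([0.53981909, 0.17672432]), (44.351524353027344, 44.447784423828125), 83.85581970214844)
2492 [244.8 140.2] (array([0.67408478, 0.16605603]), (179.07025146484375, 335.15606689453125), 16.694475173950195)
corner [0.69737211 0.21339078] far dir [-0.27581814 -0.96120984] left dir [-0.96637195  0.2571483 ] 0.0005168258926167985 0.008209991741264388 yawF -16.010775876904138 yawL -14.900919220465193
```

Request:
send_rows:
  series: [0.6,-0.92,-0.2,0,0,0.148,-0.4,0.6,-0.92,-0.2,0,0,0.148,-0.4,0.6,-0.92,-0.2,0,0,0.148,-0.4,0.6,-0.92,-0.2,0,0,0.148,-0.4,0.6,-0.92,-0.2,0,0,0.148,-0.4,0.6,-0.92,-0.2,0,0,0.148,-0.4,0.6,-0.92,-0.2,0,0,0.148,-0.4,0.6,-0.92,-0.2,0,0,0.148,-0.4]

```text
t: 0.95
tool_pos: [0.32, 0.3188, 0.1543]
tool_rot: [-0.0, 0.04, 0.999, 0.0]
contact_force: [-0.5, 0.1, 0.8]
opening: 0.304
```

Request:
send_rows:
  series: [0.58,-0.93,-0.3,0,0,0,-0.4,0.58,-0.93,-0.3,0,0,0,-0.4,0.58,-0.93,-0.3,0,0,0,-0.4,0.58,-0.93,-0.3,0,0,0,-0.4,0.58,-0.93,-0.3,0,0,0,-0.4,0.58,-0.93,-0.3,0,0,0,-0.4,0.58,-0.93,-0.3,0,0,0,-0.4,0.58,-0.93,-0.3,0,0,0,-0.4,0.58,-0.93,-0.3,0,0,0,-0.4,0.58,-0.93,-0.3,0,0,0,-0.4]

```text
t: 1.95
tool_pos: [0.4644, 0.0884, 0.0798]
tool_rot: [0.0, 0.038, 0.999, 0.0]
contact_force: [-0.0, -0.1, -0.1]
opening: 0.305
```

```bash
python3 - <<'E'
from h import *
st=manip.get_state()
im=manip.get_image("wrist"); cv2.imwrite("pics/w1.png",im[...,::-1])
print(st["tool_pos"],st["tool_rot"],st["opening"],st["contact_force"])
E
```

```text
[0.46444543 0.08838189 0.07982938] [1.89373444e-04 3.75631018e-02 9.99294225e-01 1.69790409e-04] 0.3046362622025794 [-0.04747737 -0.10206273 -0.10643696]
```

View pics/w1.png

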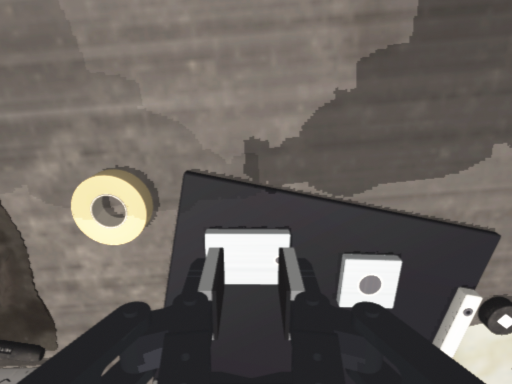

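```bash
python3 - <<'E'
from h import *
print(rays("wrist",[(206,230),(290,230),(206,236),(290,236),(370,285)],.02)[:,:2])
E
```

```text
[[0.48404033 0.0543108 ]
 [0.48874789 0.11622961]
 [0.48889926 0.0537325 ]
 [0.49363743 0.11604314]
 [0.54077902 0.17702601]]
```

Request:
send_rows:
  series: [0,-0.012,-0.2,0,0,0,-0.4,0,-0.012,-0.22,0,0,0,-0.4,0,-0.012,-0.24,0,0,0,-0.4,0,-0.012,-0.26,0,0,0,-0.4,0,-0.012,-0.268,0,0,0,-0.4,0,-0.012,-0.268,0,0,0,-0.4,0,-0.012,-0.268,0,0,0,-0.4]

```text
t: 2.7
tool_pos: [0.4655, 0.0839, 0.0132]
tool_rot: [0.001, 0.039, 0.999, 0.0]
contact_force: [0.3, 0.4, 0.1]
opening: 0.298
```

```bash
python3 - <<'E'
import numpy as np
x=y=0;o=[]
for k in range(1,21):
    h=4.5+11.5*max(0,k-2)/18; x+=6.25*np.cos(np.radians(h)); y-=6.25*np.sin(np.radians(h))
    o+= [round(x/250,3),round(y/250,3),0,0,0,round(-np.radians(h-4.5)/1.5,3),-0.4]
print(o)
E
```

```text
[np.float64(0.025), np.float64(-0.002), 0, 0, 0, np.float64(-0.0), -0.4, np.float64(0.05), np.float64(-0.004), 0, 0, 0, np.float64(-0.0), -0.4, np.float64(0.075), np.float64(-0.006), 0, 0, 0, np.float64(-0.007), -0.4, np.float64(0.1), np.float64(-0.009), 0, 0, 0, np.float64(-0.015), -0.4, np.float64(0.124), np.float64(-0.011), 0, 0, 0, np.float64(-0.022), -0.4, np.float64(0.149), np.float64(-0.015), 0, 0, 0, np.float64(-0.03), -0.4, np.float64(0.174), np.float64(-0.018), 0, 0, 0, np.float64(-0.037), -0.4, np.float64(0.199), np.float64(-0.022), 0, 0, 0, np.float64(-0.045), -0.4, np.float64(0.223), np.float64(-0.025), 0, 0, 0, np.float64(-0.052), -0.4, np.float64(0.248), np.float64(-0.03), 0, 0, 0, np.float64(-0.059), -0.4, np.float64(0.273), np.float64(-0.034), 0, 0, 0, np.float64(-0.067), -0.4, np.float64(0.297), np.float64(-0.039), 0, 0, 0, np.float64(-0.074), -0.4, np.float64(0.322), np.float64(-0.044), 0, 0, 0, np.float64(-0.082), -0.4, np.float64(0.346), np.float64(-0.049), 0, 0, 0, np.float64(-0.089), -0.4, np.float64(0.371), np.float64(-0.055), 0, 0, 0, np.float64(-0.097), -0.4, np.float64(0.395), np.float64(-0.06), 0, 0, 0, np.float64(-0.104), -0.4, np.float64(0.419), np.float64(-0.066), 0, 0, 0, np.float64(-0.112), -0.4, np.float64(0.443), np.float64(-0.073), 0, 0, 0, np.float64(-0.119), -0.4, np.float64(0.467), np.float64(-0.079), 0, 0, 0, np.float64(-0.126), -0.4, np.float64(0.491), np.float64(-0.086), 0, 0, 0, np.float64(-0.134), -0.4]
```

Request:
send_rows:
  series: [0.025,-0.002,0,0,0,0,-0.4,0.05,-0.004,0,0,0,0,-0.4,0.075,-0.006,0,0,0,-0.007,-0.4,0.1,-0.009,0,0,0,-0.015,-0.4,0.124,-0.011,0,0,0,-0.022,-0.4,0.149,-0.015,0,0,0,-0.03,-0.4,0.174,-0.018,0,0,0,-0.037,-0.4,0.199,-0.022,0,0,0,-0.045,-0.4,0.223,-0.025,0,0,0,-0.052,-0.4,0.248,-0.03,0,0,0,-0.059,-0.4,0.273,-0.034,0,0,0,-0.067,-0.4,0.297,-0.039,0,0,0,-0.074,-0.4,0.322,-0.044,0,0,0,-0.082,-0.4,0.346,-0.049,0,0,0,-0.089,-0.4,0.371,-0.055,0,0,0,-0.097,-0.4,0.395,-0.06,0,0,0,-0.104,-0.4,0.419,-0.066,0,0,0,-0.112,-0.4,0.443,-0.073,0,0,0,-0.119,-0.4,0.467,-0.079,0,0,0,-0.126,-0.4,0.491,-0.086,0,0,0,-0.134,-0.4]

```text
t: 4.7
tool_pos: [0.5881, 0.0622, 0.0124]
tool_rot: [0.0, 0.139, 0.99, 0.0]
contact_force: [-1.6, 0.5, 0.3]
opening: 0.302
```

```bash
python3 - <<'E'
from h import *
st=manip.get_state()
im=manip.get_image("wrist"); im2=manip.get_image("top")
cv2.imwrite("pics/t2.png",im2[...,::-1])
c=cv2.resize(im2[110:240,195:345],(443,384),interpolation=cv2.INTER_CUBIC)
cv2.imwrite("pics/w2.png",cv2.resize(np.hstack([im,c])[...,::-1],(800,322)))
print(st["tool_pos"],st["tool_rot"],st["opening"],st["contact_force"],st["t"])
E
```

```text
[0.5880877  0.06224157 0.01241501] [1.93640129e-05 1.39428532e-01 9.90232136e-01 4.01641908e-05] 0.30210452559380796 [-1.59512596  0.46223777  0.30437335] 4.7
```

View pics/w2.png

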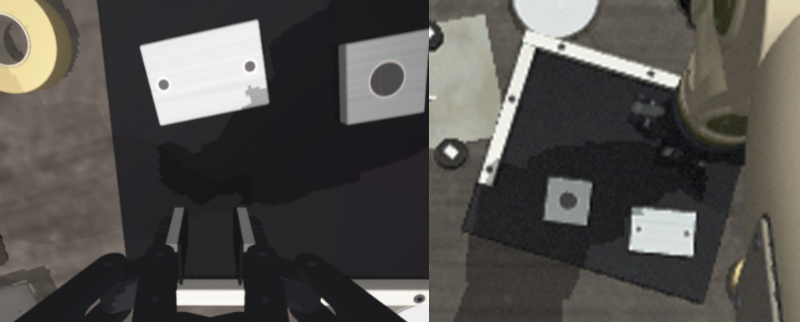

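The pictures show the plate still at its starting place: right panel (662,232), square at (567,200). The fingers passed over it because their tips stand back from the TCP at this opening. I'll lift, go back, and feel for the base.

```bash
python3 - <<'E'
from meas import *
im=cv2.imread("pics/t2.png")
for a,p in board(im):
    if 250<a<600: print(round(a),p.mean(0).round(1),rect(p,"top",.02))
E
```

```text
429 [289.2 203.2] (array([0.51059155, 0.08233098]), (64.11078643798828, 44.12844467163086), 85.77655792236328)
```

Request:
send_rows:
  series: [0,0,0.1,0,0,0,-0.4,-0.15,0.02,0.15,0,0,0.05,-0.4,-0.3,0.05,0.15,0,0,0.1,-0.4,-0.5,0.086,0.15,0,0,0.134,-0.4,-0.5,0.086,0.15,0,0,0.134,-0.4,-0.5,0.086,0.05,0,0,0.134,-0.4,-0.5,0.086,0,0,0,0.134,-0.4,-0.5,0.086,-0.01,0,0,0.134,-0.4,-0.5,0.086,-0.01,0,0,0.134,-0.4]

```text
t: 5.7
tool_pos: [0.4622, 0.0839, 0.0097]
tool_rot: [-0.001, 0.039, 0.999, 0.0]
contact_force: [-0.2, 0.4, -0.2]
opening: 0.301
```

Request:
send_rows:
  series: [0,0,-0.008,0,0,0,-0.4,0,0,-0.016,0,0,0,-0.4,0,0,-0.02,0,0,0,-0.4,0,0,-0.02,0,0,0,-0.4]

```text
t: 6.1
tool_pos: [0.4627, 0.0839, 0.005]
tool_rot: [0.0, 0.039, 0.999, 0.0]
contact_force: [-0.2, 0.6, -0.4]
opening: 0.297
```

Request:
send_rows:
  series: [0,0,-0.004,0,0,0,-0.4,0,0,-0.008,0,0,0,-0.4,0,0,-0.012,0,0,0,-0.4,0,0,-0.012,0,0,0,-0.4]

```text
t: 6.5
tool_pos: [0.4624, 0.0839, 0.0018]
tool_rot: [-0.0, 0.039, 0.999, 0.0]
contact_force: [-0.2, -0.7, 0.4]
opening: 0.299
```

Request:
send_rows:
  series: [0,0,-0.004,0,0,0,-0.4,0,0,-0.004,0,0,0,-0.4,0,0,-0.008,0,0,0,-0.4,0,0,-0.008,0,0,0,-0.4]

```text
t: 6.9
tool_pos: [0.4625, 0.0839, -0.0002]
tool_rot: [-0.0, 0.039, 0.999, 0.0]
contact_force: [-0.2, -0.1, -0.5]
opening: 0.301
```

Request:
send_rows:
  series: [0,0,-0.004,0,0,0,-0.4,0,0,-0.008,0,0,0,-0.4,0,0,-0.008,0,0,0,-0.4]

```text
t: 7.2
tool_pos: [0.4624, 0.0839, -0.0023]
tool_rot: [-0.0, 0.039, 0.999, 0.0]
contact_force: [0.8, 0.3, 0.3]
opening: 0.303
```

```bash
python3 - <<'E'
from h import *
im=manip.get_image("side"); c=im[140:260,190:350]
w=manip.get_image("wrist")[150:384,120:400]
cv2.imwrite("pics/s3.png",np.hstack([cv2.resize(c,(480,360),interpolation=cv2.INTER_CUBIC),cv2.resize(w,(320,360))])[...,::-1])
E
```

```text
(no output)
```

View pics/s3.png

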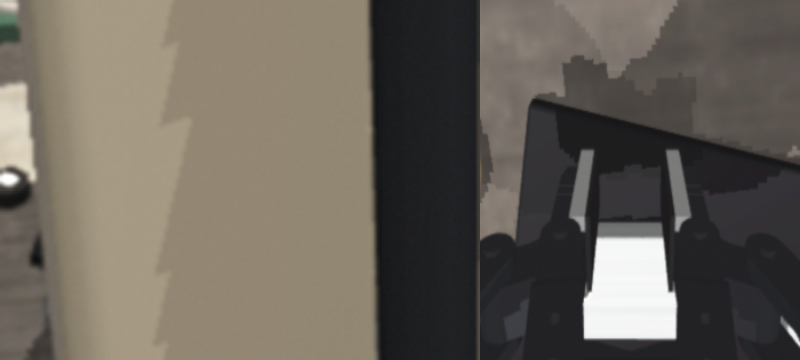

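The side view is blocked by the arm. The wrist crop shows the fingertips at about row 247, so they sit well above the TCP at this opening. I'll keep feeling downward.

Request:
send_rows:
  series: [0,0,-0.008,0,0,0,-0.4,0,0,-0.012,0,0,0,-0.4,0,0,-0.012,0,0,0,-0.4]

```text
t: 7.6
tool_pos: [0.4624, 0.0839, -0.0053]
tool_rot: [-0.0, 0.039, 0.999, 0.0]
contact_force: [-0.3, 0.9, 0.1]
opening: 0.296
```

Request:
send_rows:
  series: [0,0,-0.008,0,0,0,-0.4,0,0,-0.012,0,0,0,-0.4,0,0,-0.012,0,0,0,-0.4]

```text
t: 7.9
tool_pos: [0.4624, 0.0839, -0.0083]
tool_rot: [-0.0, 0.039, 0.999, 0.0]
contact_force: [0.2, 0.4, -1.2]
opening: 0.3
```

Request:
send_rows:
  series: [0,0,-0.006,0,0,0,-0.4,0,0,-0.008,0,0,0,-0.4,0,0,-0.008,0,0,0,-0.4]

```text
t: 8.2
tool_pos: [0.4625, 0.0839, -0.0102]
tool_rot: [-0.0, 0.039, 0.999, 0.0]
contact_force: [0.1, -1.0, 0.1]
opening: 0.298
```

Request:
send_rows:
  series: [0,0,-0.006,0,0,0,-0.4,0,0,-0.008,0,0,0,-0.4,0,0,-0.012,0,0,0,-0.4,0,0,-0.012,0,0,0,-0.4]

```text
t: 8.6
tool_pos: [0.4625, 0.0839, -0.0132]
tool_rot: [-0.0, 0.039, 0.999, 0.0]
contact_force: [0.4, -0.2, -0.8]
opening: 0.299
```

Request:
send_rows:
  series: [0,0,-0.004,0,0,0,-0.4,0,0,-0.008,0,0,0,-0.4,0,0,-0.008,0,0,0,-0.4]

```text
t: 8.9
tool_pos: [0.4625, 0.0839, -0.0152]
tool_rot: [-0.0, 0.039, 0.999, 0.0]
contact_force: [-0.2, 0.5, -0.6]
opening: 0.297
```

Request:
send_rows:
  series: [0,0,-0.004,0,0,0,-0.4,0,0,-0.008,0,0,0,-0.4,0,0,-0.008,0,0,0,-0.4]

```text
t: 9.2
tool_pos: [0.4626, 0.0839, -0.017]
tool_rot: [0.0, 0.039, 0.999, 0.0]
contact_force: [-1.0, -1.1, 2.2]
opening: 0.298
```

Light contact (2.2 N) at TCP z = -0.017, so the tips stand 27 mm behind the nominal TCP at this opening. I'll push with the tips 2 mm above the base.

Request:
send_rows:
  series: [0.025,-0.002,0.008,0,0,0,-0.4,0.05,-0.004,0.008,0,0,0,-0.4,0.075,-0.006,0.008,0,0,-0.007,-0.4,0.1,-0.009,0.008,0,0,-0.015,-0.4,0.124,-0.011,0.008,0,0,-0.022,-0.4,0.149,-0.015,0.008,0,0,-0.03,-0.4,0.174,-0.018,0.008,0,0,-0.037,-0.4,0.199,-0.022,0.008,0,0,-0.045,-0.4,0.223,-0.025,0.008,0,0,-0.052,-0.4,0.248,-0.03,0.008,0,0,-0.059,-0.4,0.273,-0.034,0.008,0,0,-0.067,-0.4,0.297,-0.039,0.008,0,0,-0.074,-0.4,0.322,-0.044,0.008,0,0,-0.082,-0.4,0.346,-0.049,0.008,0,0,-0.089,-0.4,0.371,-0.055,0.008,0,0,-0.097,-0.4,0.395,-0.06,0.008,0,0,-0.104,-0.4,0.419,-0.066,0.008,0,0,-0.112,-0.4,0.443,-0.073,0.008,0,0,-0.119,-0.4,0.467,-0.079,0.008,0,0,-0.126,-0.4,0.491,-0.086,0.008,0,0,-0.134,-0.4]

```text
t: 11.2
tool_pos: [0.5858, 0.0623, -0.0151]
tool_rot: [-0.0, 0.139, 0.99, 0.0]
contact_force: [-0.7, 0.6, 0.9]
opening: 0.297
```

```bash
python3 - <<'E'
from h import *
st=manip.get_state()
im=manip.get_image("wrist"); im2=manip.get_image("top")
cv2.imwrite("pics/t4.png",im2[...,::-1])
c=cv2.resize(im2[110:240,195:345],(443,384),interpolation=cv2.INTER_CUBIC)
cv2.imwrite("pics/w4.png",cv2.resize(np.hstack([im,c])[...,::-1],(800,322)))
print(st["tool_pos"],st["tool_rot"],st["opening"],st["contact_force"],st["t"])
E
```

```text
[ 0.58580386  0.06225782 -0.01506745] [-1.07805723e-05  1.39413537e-01  9.90234247e-01  4.06023208e-05] 0.2966103530987724 [-0.73830161  0.61198122  0.93134334] 11.2
```

View pics/w4.png

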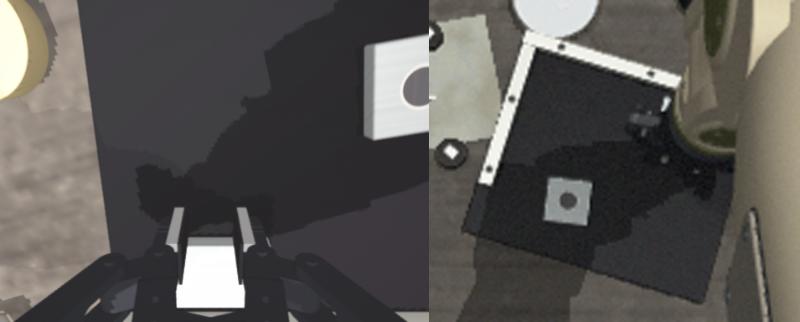

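The plate was pushed and now stands just short of the far stop, with the square still in place. Next I'll close the gap slowly along the board's x.

Request:
send_rows:
  series: [0.01,-0.003,0,0,0,0,-0.4,0.02,-0.006,0,0,0,0,-0.4,0.027,-0.008,0,0,0,0,-0.4,0.031,-0.009,0,0,0,0,-0.4,0.035,-0.01,0,0,0,0,-0.4,0.035,-0.01,0,0,0,0,-0.4]

```text
t: 11.9
tool_pos: [0.5942, 0.0599, -0.0151]
tool_rot: [0.0, 0.139, 0.99, 0.0]
contact_force: [-0.2, -0.1, -0.0]
opening: 0.299
```

Request:
send_rows:
  series: [0.002,-0.0006,0,0,0,0,-0.4,0.004,-0.0011,0,0,0,0,-0.4,0.006,-0.0017,0,0,0,0,-0.4,0.008,-0.0022,0,0,0,0,-0.4,0.008,-0.0022,0,0,0,0,-0.4]

```text
t: 12.4
tool_pos: [0.5962, 0.0593, -0.0151]
tool_rot: [0.0, 0.139, 0.99, 0.0]
contact_force: [-0.7, -0.1, -0.9]
opening: 0.301
```

Request:
send_rows:
  series: [0.003,-0.0009,0,0,0,0,-0.4,0.006,-0.0017,0,0,0,0,-0.4,0.009,-0.0026,0,0,0,0,-0.4,0.009,-0.0026,0,0,0,0,-0.4]

```text
t: 12.8
tool_pos: [0.5972, 0.059, -0.0152]
tool_rot: [-0.001, 0.139, 0.99, 0.0]
contact_force: [-5.3, 1.6, 3.7]
opening: 0.303
```

Request:
send_rows:
  series: [0.003,-0.0009,0,0,0,0,-0.4,0.006,-0.0017,0,0,0,0,-0.4,0.006,-0.0017,0,0,0,0,-0.4]

```text
t: 13.1
tool_pos: [0.5972, 0.059, -0.0154]
tool_rot: [-0.002, 0.139, 0.99, 0.0]
contact_force: [-8.0, 2.4, 5.9]
opening: 0.297
```

```bash
python3 - <<'E'
from h import *
C=np.array([.6974,.2134]);a=np.radians(-16);B=np.array([[np.cos(a),-np.sin(a)],[np.sin(a),np.cos(a)]])
for z in (0.,.05):
    w=rays("top",[(358,108),(349,164),(363,166),(400,160)],z)[:,:2]; print(z,w.round(3).tolist(),((w-C)@B).round(3).tolist())
im=cv2.imread("pics/top0.png"); cv2.imwrite("pics/box.png",cv2.resize(im[90:245,290:450],(640,620))[:600])
E
```

```text
0.0 [[0.768, -0.103], [0.617, -0.075], [0.612, -0.112], [0.63, -0.209]] [[0.155, -0.285], [0.002, -0.3], [0.008, -0.336], [0.052, -0.425]]
0.05 [[0.748, -0.087], [0.605, -0.06], [0.601, -0.094], [0.618, -0.187]] [[0.131, -0.274], [-0.014, -0.288], [-0.008, -0.323], [0.034, -0.407]]
```

View pics/box.png

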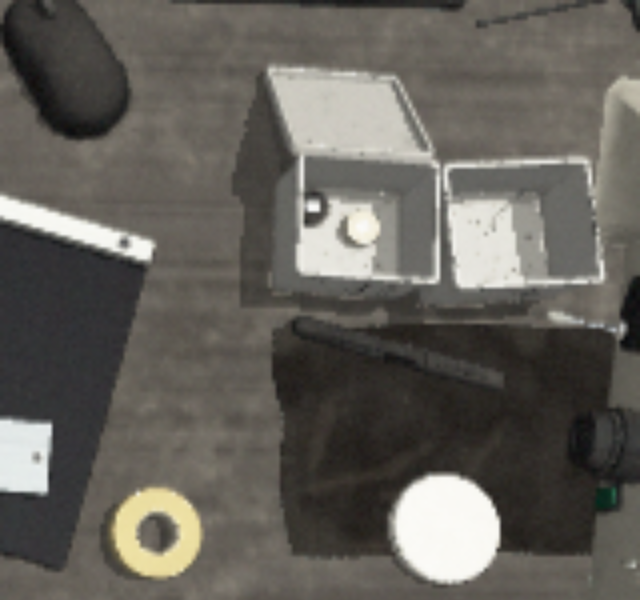

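The crop shows the open boxes, whose near-left base corner is at picture pixel (358,162), well right of the board. A gripper on the plate's right side keeps about 30 mm of room. Now I'll back off, lift, and go to the right side.

Request:
send_rows:
  series: [-0.02,0.006,0,0,0,0,-0.4,-0.04,0.012,0,0,0,0,-0.4,-0.04,0.012,0.15,0,0,0,-0.4,-0.04,0.012,0.22,0,0,0,-0.4,0,-0.15,0.22,0,0,0,-0.4,0.043,-0.312,0.22,0,0,0,-0.4,0.043,-0.312,0.22,0,0,0,-0.4,0.043,-0.312,0.22,0,0,0,-0.4]

```text
t: 13.9
tool_pos: [0.6111, -0.0208, 0.0399]
tool_rot: [0.0, 0.14, 0.99, 0.0]
contact_force: [-1.1, 0.6, -0.4]
opening: 0.296
```

```bash
python3 - <<'E'
from h import *
st=manip.get_state()
im=manip.get_image("wrist"); im2=manip.get_image("top")
cv2.imwrite("pics/t5.png",im2[...,::-1]);cv2.imwrite("pics/wr5.png",im[...,::-1])
c=cv2.resize(im2[110:240,195:345],(443,384),interpolation=cv2.INTER_CUBIC)
cv2.imwrite("pics/w5.png",cv2.resize(np.hstack([im,c])[...,::-1],(800,322)))
print(st["tool_pos"],st["tool_rot"],st["opening"],st["contact_force"],st["t"])
E
```

```text
[ 0.61106162 -0.02084073  0.03992664] [4.76090915e-04 1.40091650e-01 9.90138422e-01 9.58697286e-05] 0.295574572915432 [-1.07680057  0.58241325 -0.44565999] 13.9
```

View pics/w5.png

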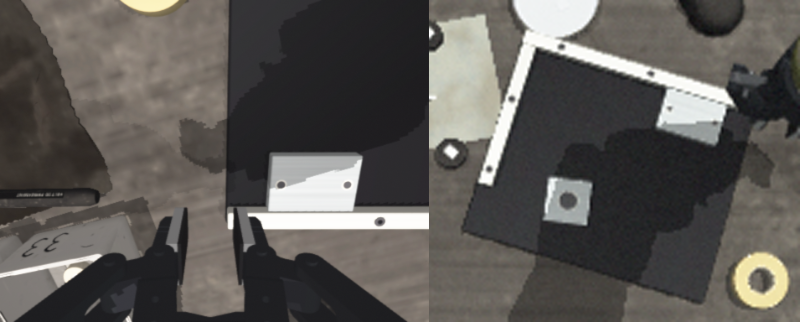

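The plate lies flush against the far stop (left panel: (315,182); right panel: (692,115)), and the square is unmoved. The fingers are right of the plate, so I'll descend and push along +y.

Request:
send_rows:
  series: [-0.02,0.006,-0.1,0,0,0,-0.4,-0.02,0.006,-0.18,0,0,0,-0.4,-0.02,0.006,-0.21,0,0,0,-0.4,-0.02,0.006,-0.218,0,0,0,-0.4,-0.02,0.006,-0.218,0,0,0,-0.4]

```text
t: 14.5
tool_pos: [0.6058, -0.0177, -0.0143]
tool_rot: [0.0, 0.139, 0.99, 0.0]
contact_force: [0.0, 0.1, 0.8]
opening: 0.3
```

Request:
send_rows:
  series: [0.008,0.028,0,0,0,0,-0.4,0.016,0.056,0,0,0,0,-0.4,0.024,0.084,0,0,0,0,-0.4,0.032,0.112,0,0,0,0,-0.4,0.04,0.14,0,0,0,0,-0.4,0.048,0.168,0,0,0,0,-0.4,0.056,0.196,0,0,0,0,-0.4,0.064,0.223,0,0,0,0,-0.4,0.072,0.251,0,0,0,0,-0.4,0.08,0.279,0,0,0,0,-0.4,0.088,0.307,0,0,0,0,-0.4,0.096,0.335,0,0,0,0,-0.4,0.104,0.363,0,0,0,0,-0.4,0.112,0.391,0,0,0,0,-0.4,0.12,0.419,0,0,0,0,-0.4,0.128,0.447,0,0,0,0,-0.4,0.136,0.475,0,0,0,0,-0.4,0.144,0.503,0,0,0,0,-0.4,0.152,0.53,0,0,0,0,-0.4,0.16,0.557,0,0,0,0,-0.4]

```text
t: 16.5
tool_pos: [0.6464, 0.1211, -0.0135]
tool_rot: [0.001, 0.139, 0.99, -0.0]
contact_force: [-0.9, -3.8, 6.3]
opening: 0.301
```

```bash
python3 - <<'E'
from h import *
st=manip.get_state()
im=manip.get_image("wrist"); im2=manip.get_image("top")
cv2.imwrite("pics/t6.png",im2[...,::-1]);cv2.imwrite("pics/wr6.png",im[...,::-1])
c=cv2.resize(im2[110:240,195:345],(443,384),interpolation=cv2.INTER_CUBIC)
cv2.imwrite("pics/w6.png",cv2.resize(np.hstack([im,c])[...,::-1],(800,322)))
print(st["tool_pos"],st["tool_rot"],st["opening"],st["contact_force"],st["t"])
E
```

```text
[ 0.64638871  0.12109462 -0.01350306] [ 8.53588633e-04  1.39103315e-01  9.90277427e-01 -3.96724287e-04] 0.3010360839076776 [-0.9300608  -3.78891341  6.29283391] 16.5
```

View pics/w6.png

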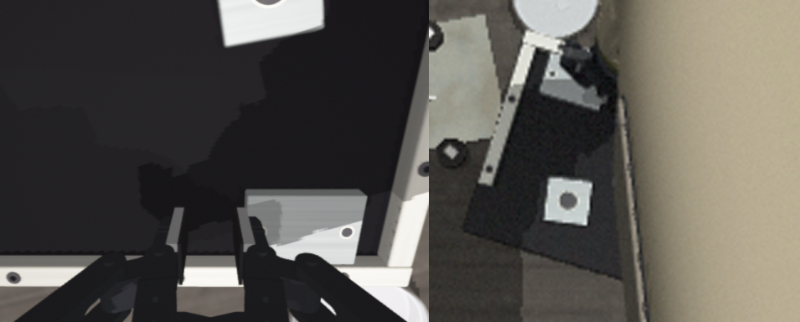

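The plate slid along the far stop and is now about 10 mm from the left stop (right panel: plate at (570,80)). The square is untouched. I'll approach the left stop slowly.

Request:
send_rows:
  series: [0.002,0.008,0,0,0,0,-0.4,0.0045,0.016,0,0,0,0,-0.4,0.0066,0.023,0,0,0,0,-0.4,0.0083,0.029,0,0,0,0,-0.4,0.0083,0.029,0,0,0,0,-0.4]

```text
t: 17.1
tool_pos: [0.6484, 0.1282, -0.0135]
tool_rot: [0.001, 0.139, 0.99, -0.0]
contact_force: [-0.6, -2.6, 6.2]
opening: 0.299
```

Request:
send_rows:
  series: [0.001,0.004,0,0,0,0,-0.4,0.002,0.008,0,0,0,0,-0.4,0.0033,0.0115,0,0,0,0,-0.4,0.0033,0.0115,0,0,0,0,-0.4]

```text
t: 17.5
tool_pos: [0.6492, 0.1309, -0.0135]
tool_rot: [0.001, 0.139, 0.99, -0.0]
contact_force: [-0.9, -3.8, 7.0]
opening: 0.303
```

Request:
send_rows:
  series: [0.001,0.004,0,0,0,0,-0.4,0.002,0.008,0,0,0,0,-0.4,0.0033,0.0115,0,0,0,0,-0.4,0.0033,0.0115,0,0,0,0,-0.4]

```text
t: 17.9
tool_pos: [0.65, 0.1338, -0.0135]
tool_rot: [0.001, 0.139, 0.99, -0.0]
contact_force: [-1.0, -3.2, 6.3]
opening: 0.301
```

```bash
python3 - <<'E'
from h import *
st=manip.get_state()
im=manip.get_image("wrist"); im2=manip.get_image("top")
cv2.imwrite("pics/w7.png",cv2.resize(np.hstack([cv2.resize(im[180:384,230:512],(530,384),interpolation=cv2.INTER_CUBIC),cv2.resize(im2[110:160,215:285],(538,384),interpolation=cv2.INTER_CUBIC)])[...,::-1],(800,288)))
print(st["tool_pos"],st["contact_force"],st["t"])
E
```

```text
[ 0.65000296  0.13379778 -0.01349808] [-0.99746985 -3.20942672  6.26752926] 17.9
```

View pics/w7.png

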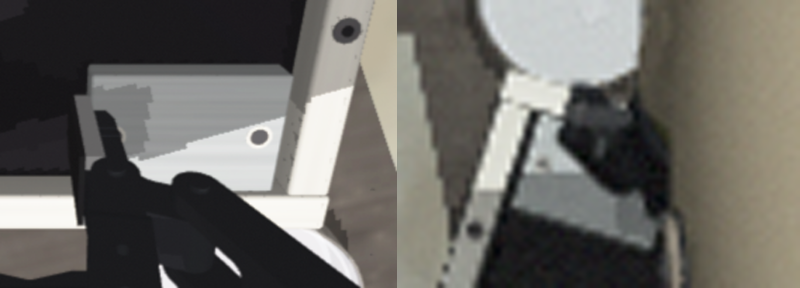

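The plate is against the far stop with a gap of a few mm to the left stop. The finger knuckle rests lightly on its top. I'll raise 2 mm to relieve that and keep pushing until the left stop answers.

Request:
send_rows:
  series: [0,0,0.008,0,0,0,-0.4,0.001,0.004,0.008,0,0,0,-0.4,0.002,0.008,0.008,0,0,0,-0.4,0.0033,0.0115,0.008,0,0,0,-0.4,0.0033,0.0115,0.008,0,0,0,-0.4]

```text
t: 18.5
tool_pos: [0.6499, 0.1373, -0.0129]
tool_rot: [-0.0, 0.139, 0.99, 0.0]
contact_force: [0.0, 0.0, 0.2]
opening: 0.301
```

Request:
send_rows:
  series: [0.001,0.002,0,0,0,0,-0.4,0.001,0.004,0,0,0,0,-0.4,0.002,0.006,0,0,0,0,-0.4,0.002,0.008,0,0,0,0,-0.4,0.002,0.008,0,0,0,0,-0.4]

```text
t: 19.0
tool_pos: [0.6502, 0.1381, -0.0128]
tool_rot: [-0.0, 0.139, 0.99, -0.001]
contact_force: [-1.1, -4.6, 0.2]
opening: 0.3
```

Request:
send_rows:
  series: [0.001,0.003,0,0,0,0,-0.4,0.0015,0.006,0,0,0,0,-0.4,0.0015,0.006,0,0,0,0,-0.4]

```text
t: 19.3
tool_pos: [0.6502, 0.1382, -0.0128]
tool_rot: [-0.001, 0.14, 0.99, -0.002]
contact_force: [-4.0, -9.1, 0.8]
opening: 0.3
```

Request:
send_rows:
  series: [-0.005,-0.016,0,0,0,0,-0.4,-0.009,-0.032,0,0,0,0,-0.4,-0.009,-0.032,0.15,0,0,0,-0.4,-0.009,-0.032,0.2,0,0,0,-0.4,-0.1,0.1,0.2,0,0,0,-0.4,-0.109,0.22,0.2,0,0,0,-0.4,-0.109,0.22,0.2,0,0,0,-0.4,-0.109,0.22,0.1,0,0,0,-0.4,-0.109,0.22,0.03,0,0,0,-0.4,-0.109,0.22,0,0,0,0,-0.4,-0.109,0.22,0,0,0,0,-0.4]

```text
t: 20.4
tool_pos: [0.623, 0.195, -0.0139]
tool_rot: [-0.001, 0.139, 0.99, -0.0]
contact_force: [0.5, -0.1, 0.5]
opening: 0.299
```

Request:
send_rows:
  series: [0.012,-0.0035,0,0,0,0,-0.4,0.022,-0.0063,0,0,0,0,-0.4,0.031,-0.0089,0,0,0,0,-0.4,0.039,-0.011,0,0,0,0,-0.4,0.043,-0.0123,0,0,0,0,-0.4,0.047,-0.0135,0,0,0,0,-0.4,0.047,-0.0135,0,0,0,0,-0.4]

```text
t: 21.1
tool_pos: [0.6354, 0.192, -0.0126]
tool_rot: [-0.0, 0.139, 0.99, 0.0]
contact_force: [-0.1, 1.7, -0.0]
opening: 0.308
```

Request:
send_rows:
  series: [0.003,-0.0009,0,0,0,0,-0.4,0.006,-0.0017,0,0,0,0,-0.4,0.006,-0.0017,0,0,0,0,-0.4]

```text
t: 21.4
tool_pos: [0.6355, 0.192, -0.0127]
tool_rot: [-0.001, 0.139, 0.99, 0.0]
contact_force: [-6.1, 1.1, 4.1]
opening: 0.297
```

Contact is at board x = -53.6 mm, the same as the earlier flush contact. I'll press slightly more, back off, lift, and retreat to look.

Request:
send_rows:
  series: [0.004,-0.001,0,0,0,0,-0.4,0.004,-0.001,0,0,0,0,-0.4,-0.02,0.006,0,0,0,0,-0.4,-0.05,0.014,0,0,0,0,-0.4,-0.05,0.014,0.15,0,0,0,-0.4,-0.05,0.014,0.4,0,0,0,-0.4,-0.3,0.03,0.6,0,0,0,-0.4,-0.5,0.03,0.7,0,0,0,-0.4,-0.7,0.03,0.7,0,0,0,-0.4,-0.9,0.03,0.7,0,0,0,-0.4,-0.9,0.03,0.7,0,0,0,-0.4,-0.9,0.03,0.7,0,0,0,-0.4,-0.9,0.03,0.7,0,0,0,-0.4]

```text
t: 22.7
tool_pos: [0.412, 0.1993, 0.1631]
tool_rot: [0.001, 0.139, 0.99, 0.0]
contact_force: [-0.2, 0.0, -1.0]
opening: 0.3
```

```bash
python3 - <<'E'
from meas import *
st=manip.get_state()
im=manip.get_image("wrist"); im2=manip.get_image("top")[...,::-1].copy()
cv2.imwrite("pics/t8.png",im2); cv2.imwrite("pics/wr8.png",im[...,::-1])
for a,p in board(im2):
    if 250<a<600: print(round(a),p.mean(0).round(1),rect(p,"top",.02))
v=np.hstack([cv2.resize(im[...,::-1],(512,384)),cv2.resize(im2[110:210,210:285],(288,384),interpolation=cv2.INTER_CUBIC)])
cv2.imwrite("pics/f8.png",v)
print(st["tool_pos"],st["contact_force"],st["t"],rays("top",[(289,203)],.02)[0])
E
```

```text
373 [329.  222.7] (array([ 0.46423886, -0.01536877]), (53.38716506958008, 53.60761642456055), 88.85818481445312)
[0.41202253 0.19930977 0.16312359] [-0.16901962  0.03563067 -1.04264497] 22.7 [0.51072395 0.08230816 0.02      ]
```

View pics/f8.png

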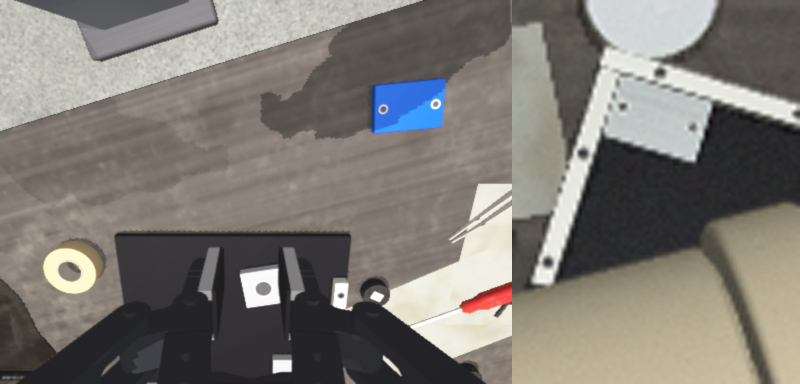

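The final view shows the oblong in the corner (right panel: (657,118)), touching both stops, with the square on the board at (263,289). I'll check the edges in numbers.

```bash
python3 - <<'E'
from meas import *
im=cv2.imread("pics/t8.png"); g=cv2.cvtColor(im,cv2.COLOR_BGR2GRAY).astype(np.float32)
i0=cv2.cvtColor(cv2.imread("pics/top0.png"),cv2.COLOR_BGR2GRAY).astype(np.float32)
from scipy.ndimage import map_coordinates as mc
m=manip.camera_model("top");K=np.array(m["K"]);q=m["rotation"]
from scipy.spatial.transform import Rotation as R
Rc=R.from_quat([q[1],q[2],q[3],q[0]]).as_matrix();o=np.array(m["origin"])
a=np.radians(-16);ex=np.array([np.cos(a),np.sin(a)]);ey=np.array([-np.sin(a),np.cos(a)]);C=np.array([.6974,.2134])
def samp(img,X,Y,z):
    w=np.c_[C+np.outer(X,ex)+np.outer(Y,ey),np.full(len(X),z)];c=(w-o)@Rc
    return mc(img,[K[1,2]-K[1,1]*c[:,1]/-c[:,2],K[0,2]+K[0,0]*c[:,0]/-c[:,2]],order=1)
def edge(img,fix,vals,rng,z,axis):
    t=np.arange(rng[0],rng[1],.0002);out=[]
    for v in vals:
        s=samp(img,t,np.full_like(t,v),z) if axis=="x" else samp(img,np.full_like(t,v),t,z)
        d=np.gradient(s); out.append(t[np.argmax(np.convolve(d,np.ones(9),"same"))]*1000)
    return np.round(out,1)
v=np.arange(-.058,-.004,.008)
print("plate near edge x",edge(g,0,v,(-.058,-.03),.02,"x"))
print("plate right edge y",edge(g,0,np.arange(-.04,-.003,.006),(-.078,-.05),.02,"y"))
print("far stop inner x",edge(i0,0,np.arange(-.2,-.01,.02),(-.012,.009),.022,"x"))
print("left stop inner y",edge(i0,0,np.arange(-.13,-.01,.015),(-.012,.009),.022,"y"))
st=manip.get_state(); im=manip.get_image("wrist")
gw=cv2.cvtColor(cv2.imread("pics/wr8.png"),cv2.COLOR_BGR2GRAY)
b=(gw>100).astype(np.uint8); c=gw[276:302,250:278]; ys,xs=np.where(c<150)
print("square hole", rays("wrist",[(250+xs.mean(),276+ys.mean())],.018)[0])
E
```

```text
plate near edge x [-44.  -43.8 -43.6 -43.4 -43.2 -43.  -42.8]
plate right edge y [-66.  -66.2 -65.2 -65.4 -66.2 -65.  -65.8]
far stop inner x [0.8 1.  0.2 0.  1.2 0.4 0.2 1.4 0.6 0.4]
left stop inner y [-2.4 -2.6 -1.4 -1.6 -1.8 -2.2 -2.6 -1.4 -1.8]
square hole [0.54210764 0.17674043 0.018     ]
```

Offsets relative to the stops fit (44 and 64 mm), but the coarse top view hints at about 1° of turn. I'll check with the wrist camera from close by.

Request:
send_rows:
  series: [0.3,-0.01,0,0,0,0,-0.4,0.6,-0.02,0,0,0,0,-0.4,0.99,-0.04,-0.1,0,0,0,-0.4,0.99,-0.04,-0.41,0,0,0,-0.4,0.99,-0.04,-0.41,0,0,0,-0.4,0.99,-0.04,-0.41,0,0,0,-0.4,0.99,-0.04,-0.41,0,0,0,-0.4,0.99,-0.04,-0.41,0,0,0,-0.4,0.99,-0.04,-0.41,0,0,0,-0.4]

```text
t: 23.75
tool_pos: [0.6597, 0.1891, 0.0604]
tool_rot: [0.0, 0.139, 0.99, 0.0]
contact_force: [-0.0, 0.2, -0.1]
opening: 0.301
```

```bash
cat > wchk.py <<'E'
from h import *
from scipy.spatial.transform import Rotation as R
from scipy.ndimage import map_coordinates as mc
st=manip.get_state(); im=manip.get_image("wrist"); cv2.imwrite("pics/wr9.png",im[...,::-1])
print(st["tool_pos"],st["t"])
g=cv2.cvtColor(im,cv2.COLOR_RGB2GRAY).astype(np.float32)
m=manip.camera_model("wrist");K=np.array(m["K"]);M=np.array(m["mount"]);q=st["tool_rot"]
Rt=R.from_quat([q[1],q[2],q[3],q[0]]).as_matrix();Rc=Rt@M[:3,:3];o=Rt@M[:3,3]+st["tool_pos"]
a=np.radians(-16);ex=np.array([np.cos(a),np.sin(a)]);ey=np.array([-np.sin(a),np.cos(a)]);C=np.array([.6974,.2134])
# rectified board-frame picture at z=.02: 4 px/mm, x -70..20 (up), y 25..-95 (right)
def rectify(z):
    X,Y=np.meshgrid(np.arange(20,-70,-.25)/1e3,np.arange(25,-95,-.25)/1e3,indexing="ij")
    w=np.dstack([C[0]+X*ex[0]+Y*ey[0],C[1]+X*ex[1]+Y*ey[1],np.full_like(X,z)]);c=(w-o)@Rc
    u=K[0,2]-K[0,0]*c[...,0]/c[...,2]; v=K[1,2]+K[1,1]*c[...,1]/c[...,2]
    return mc(g,[v,u],order=1,cval=0)
r=rectify(.02); cv2.imwrite("pics/rect9.png",r)
r2=rectify(.022)
def e(img,axis,fixed,lo,hi,sgn):
    out=[]
    for f in fixed:
        t=np.arange(lo,hi,.25)
        rr=(20-(t if axis=="x" else np.full_like(t,f)))/.25; cc=(25-(np.full_like(t,f) if axis=="x" else t))/.25
        s=mc(img,[rr,cc],order=1); d=np.convolve(np.gradient(s)*sgn,np.ones(5)/5,"valid"); i=np.argmax(d); out.append((t[i+2],d[i]))
    return [(round(x,1),round(float(h),0)) for x,h in out]
print("near",e(r,"x",range(-58,-3,6),-54,-34,1))
print("right",e(r,"y",range(-38,-3,5),-76,-56,1))
print("far stop (right of plate)",e(r2,"x",range(-92,-66,4),-10,10,1))
print("left stop (near of plate)",e(r2,"y",range(-68,-46,4),-10,10,1))
E
python3 wchk.py
```

```text
[0.65970475 0.18908    0.060441  ] 23.75
near [(np.float64(-42.5), 16.0), (np.float64(-42.5), 16.0), (np.float64(-42.2), 12.0), (np.float64(-40.5), 12.0), (np.float64(-45.8), 10.0), (np.float64(-45.8), 10.0), (np.float64(-38.0), 12.0), (np.float64(-40.0), 12.0), (np.float64(-40.0), 12.0), (np.float64(-42.2), 16.0)]
right [(np.float64(-65.0), 24.0), (np.float64(-64.8), 25.0), (np.float64(-65.0), 26.0), (np.float64(-65.0), 24.0), (np.float64(-65.0), 24.0), (np.float64(-65.0), 27.0), (np.float64(-65.0), 26.0)]
far stop (right of plate) [(np.float64(0.8), 17.0), (np.float64(0.8), 17.0), (np.float64(0.8), 17.0), (np.float64(0.8), 16.0), (np.float64(0.8), 16.0), (np.float64(0.8), 17.0), (np.float64(0.8), 17.0)]
left stop (near of plate) [(np.float64(-1.2), 12.0), (np.float64(-1.0), 11.0), (np.float64(9.2), 15.0), (np.float64(8.8), 12.0), (np.float64(-1.0), 11.0), (np.float64(-3.0), 11.0)][ WARN:0@2.106] global loadsave.cpp:1063 imwrite_ Unsupported depth image for selected encoder is fallbacked to CV_8U.
```

The close view settles it. The right edge is parallel to the board axis (-65.0 throughout) and 63.9 mm from the left stop. The near edge is about 43.2 mm from the far stop at both ends, so the plate is square and seated. I'll retreat and hand in.

Request:
send_rows:
  series: [0,0,0.2,0,0,0,0,-0.1,0,0.4,0,0,0,0,-0.4,0,0.4,0,0,0,0,-0.4,0,0.4,0,0,0,0,-0.4,0,0.4,0,0,0,0,-0.4,0,0.4,0,0,0,0]

```text
t: 24.4
tool_pos: [0.5595, 0.1896, 0.1624]
tool_rot: [0.002, 0.138, 0.99, 0.001]
contact_force: [0.9, 0.4, 0.5]
opening: 0.503
```

```bash
python3 -c "
from workcell import manip
print(manip.get_state()['t'],manip.get_state()['contact_force']); print(manip.job_done())"
```

```text
24.4 [0.94577081 0.4042687  0.47578375]
the job is handed in; nothing more can be done
None
```

The oblong plate is in the corner, flush against both stops, and the job was handed in at 24.4 s with the arm clear of everything. I pushed it to the far stop, slid it along that stop to the left stop, then pressed it once more against the far stop. It was never gripped or lifted. The highest force reading I saw was about 10 N.

**Last checks:**
- **Left stop:** the plate's right edge is 63.9 mm from it (64 expected) and parallel to the board axis.
- **Far stop:** the near edge is about 43.2 mm from it (44 expected), within the camera calibration. The middle of that edge read unevenly, from 38 to 46 mm, so I relied on its two ends.
- **Square plate:** its hole was measured 2.3 mm from the first position by a different camera, about the calibration error; nothing touched it.

**What disagreed:**
- **First push:** it passed over the plate, because at this finger opening the fingertips sit about 27 mm behind the stated TCP. I felt for the base and pushed lower.
- **Knuckle contact:** during the push to the left, a finger knuckle rested on the plate's top with about 6–7 N until I raised the arm 2 mm.
- **Plate turn:** the top camera suggested about 1° of turn, which the close wrist view did not confirm.

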